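# Lock the reserve bottle away

### The job

The tasting is over: lock the reserve bottle away. Close the lid of the wooden case fully, swing the raised shackle of its padlock round until the free leg stands over the eye of the lid's hasp, and push the shackle down until it clicks and stays down by itself. Leave the two glasses, the corkscrew, the foil cutter and the loose cork where they are.

Things in the scene. Friction and masses are not known exactly. Their poses are not given: they have to be found in the camera images.
- case: fixed dark wooden bottle case, 112 (x) x 345 (y) x 90 mm high without its lid, holding one wine bottle on its side; origin under its centre on the table, x axis pointing from its front (the face with the brass padlock, towards the robot) to its rear. The brass lock body, 46 mm wide (y) and 34 mm deep (x), is screwed to the middle of the front face; its flat top is at z = 99.5 mm.
- lid (a joint): opening angle of the lid in rad: 0 = fully shut on the case, larger = open (starts half open, 0.85 to 1.25, stops at 1.5). Stiff friction hinges along the upper rear edge hold the lid wherever it is left: pushing its front edge down takes about 4 to 10 N and it does not fall. Nothing else holds it shut
- lid_hinge (a point): middle of the lid's hinge line: case frame x = +56, y = 0, z = 90 mm; the line runs along the case's y axis
- lid_edge (a point): point on the lid's upper (outer) face, 112 mm forward of the hinge line, midway along its length, 4 mm behind the lid's front rim; moves with the lid. The lid is a plain board 116 x 349 x 12 mm; shut, its upper face is at z = 102 mm. Any place along the front edge may be pushed; keep clear of the raised shackle in front of the middle
- hasp_eye (a point): centre of the upper face of the eye (round hole, 14 mm) in the tongue of the flat steel hasp strap, which is 22 mm wide (y) and 4 mm thick and sticks out 33 mm in front of the lid's rim; moves with the lid. Lid shut, it lies straight above toe_hole at z = 106 mm
- toe_hole (a point): centre of the mouth of the 11 mm hole in the top of the lock body that takes the shackle's free leg: case frame x = -78, y = +13, z = 99.5 mm; fixed
- shackle_pivot (a point): where the axis of the shackle's long leg meets the lock top, at case frame x = -78, y = -13, z = 99.5 mm; fixed. The axis is vertical and 26 mm from that of the free leg
- shackle (a joint): shackle pressed down (m): 0 = raised by its spring, 0.024 = bottom stop. Needs 3 to 6 N, and about 11 N near 0.017 where the hidden pawl is passed; pressed to the stop and let go it stays at about 0.0225, else it springs back to 0. The free leg slips into eye and hole when swung over them to within about 0.1 rad. Pressed down with the lid open, it locks the lid out for good
- shackle_swing (a joint): swivel of the raised shackle about its long leg in rad: 0 = free leg straight above the hole of the lock; positive = free leg swung away to the front (counter-clockwise seen from above; starts 0.8 to 1.4). Range -0.25 to 1.9, light friction (under 1 N at the free leg), stays where it is left
- shackle_top (a point): top of the shackle's bow, midway between its legs. The shackle is a U of 8 mm round steel bar, legs 26 mm apart; raised, its top is at z = 151.5 mm, locked at about 129 mm. It can be pinched across the bar from above or pushed sideways.
- shackle_toe (a point): lower tip of the shackle's free leg, rounded, with a turned groove above it; z = 109.5 mm while raised
- wine_glass: wine glass, 86 mm wide, 215 mm high, standing behind the case; origin under its foot. Must not be disturbed
- tasting_glass: smaller empty tasting glass, 65 mm wide, 155 mm high, standing left of the case; origin under its foot. Must not be disturbed
- corkscrew: folded waiter's corkscrew, 30 x 114 x 16 mm, lying right of the case; origin under its centre. Must not be disturbed
- foil_cutter_0: round black foil cutter, 43 mm wide, 18 mm high, to the left behind; origin under its centre. Must not be disturbed
- loose_cork: bottle cork lying on its side, about 47 mm long and 21 mm thick, front right; origin under its centre. Must not be disturbed

How it is judged:
By the outcome, as a careful person would: the job done as asked, in the order asked, and still so for the second after the job is handed in, with the robot touching nothing.
It also fails if it takes over 58 s, if anything falls off the work surface, if the arm or the gripper's body presses on something with over 40 N, if the wrist force passes 120 N, or if a joint passes its speed limit or range.

### The arm

A 7-joint arm with a two-finger parallel gripper is mounted at the origin on the work surface; the furniture and walls round the work are solid. World frame = base frame: x ahead of the robot, y to its left, z up, the work surface at z = 0. Lengths are in m, angles in rad, forces in N, time in s.
With the tool pointing down it reaches from about 0.425 to 0.925 m from the base axis. Payload 6.8 kg.
Tool frame: the origin (TCP) lies midway between the tips of the shut fingers; the grasp point (between the pads) lies 19 mm behind it; z points along the fingers, y is the line along which they close (so a half turn about z gives the same grasp; the last joint's range is limited). The gripper opens to 85 mm and grips with 20 to 120 N. Pads are 22 mm wide; open, the fingers measure 114 mm over their backs; the gripper's body (76 mm by 85 mm) begins 54 mm behind the grasp point. The pads swing forward as they close: fully open they stand 13 mm farther back than shut.
Start: joints at [1.22, 0.477, 0.022, 1.555, -0.011, 1.109, -0.083], TCP at [0.162, -0.655, 0.231] pointing down, gripper open.
Joint ranges: [-2.96, 2.96], [-0.34, 2.1], [-1.41, 1.46], [0.24, 2.44], [-1.37, 4.51], [0.17, 1.92], [-2.96, 2.96]. Speed limits (rad/s): [2.39, 2.39, 3.14, 3.14, 3.14, 3.14, 3.14].

### API

Orientations are given as a 3x3 rotation matrix whose columns are the frame's x, y, z axes.
In Python, from plant import manip gives the robot as it stands.
- The arm moves only by the shell command python3 -m pendant 'ROWS' [OPENING]. ROWS is JSON, a list that holds one entry, the list of rows, each a list of 6 numbers: the shift along the tool's x, y, z in units of 30 mm (1.0 is 30 mm), then the turn, a rotation vector about the tool's x, y, z in units of 5 degrees (1.0 is 5 degrees). In form: [[[tx, ty, tz, ax, ay, az], ...]]. A call has 1 to 20 rows; each row is the pose to reach, as a shift and turn from the pose commanded when the call began, along the tool's axes at that moment; what a row does not reach only later rows make up. A row lasts 1/10 s, in which the tool goes at most 50 mm and 8.59 degrees, less where a joint would pass 70% of its speed; a pose out of reach is approached as far as the arm can. A call with a gripper value outside its range is refused whole. OPENING is the opening, from 0 (shut) to 1 (fully open), set as the call begins (- or left out, the last holds). The fingers move at their own pace and stop on an object; the grip force is fixed at half the most. Time passes only in rows, so rows that repeat a pose let the fingers close. It gives the time, the measured TCP pose, the force, the opening and the grip force at its end, in the units of the state.
- manip.get_state(): the state, without advancing time (a new reading comes with each control period).
- manip.grab_frame(name): name is "scene" or "top" or "wrist"; returns (picture, depth): 400x640x3 uint8, red, green, blue; 400x640 float32, m along the optical axis (not along the pixel's ray), 0 where there is no reading.
- manip.camera_info(name): a dict with "fx", "fy", "cx", "cy" (pixels), "k1" (the pictures are not rectified: a ray, as slopes to the right and down, at radius r is drawn at 1 + k1 r^2 times it, then the intrinsics apply), "rvec" (rotation vector, rad) and "tvec" (3), from world to camera coordinates, as OpenCV has them; the wrist camera has in their place "hand_eye" (4x4, takes a point from camera to tool coordinates, whose origin is the TCP and whose axes are the flange's). Camera axes: x right, y down, z forward; pixel columns grow to the right and rows downward; lengths in m; the calibration is good to about 2 mm. A picture is of the moment at which its call begins: read the wrist's pose just before it. camera_info takes no time and is no camera call.
- manip.close_job(): hands the job in; it is judged then, once.
The state is a dict: "time": time; "qpos": joint angles; "joint_velocities": joint speeds; "joint_efforts": joint torques, N m; "position": TCP position; "ee_rot": TCP orientation; "contact_force": force on the tool from outside, world axes, zero at the start; "ft_torque": the same for the moment, N m; "opening": opening from 0.0 (shut) to 1.0 (fully open); "finger_force": force on a finger pad.
Only numpy, scipy, OpenCV 4.12 (cv2) and the standard library are available. Lean on these libraries where they do the work, as an engineer would, in place of code of your own. Each camera call takes 0.05 s, during which the arm holds its last target. There are 200 camera calls.

## Working session

There is one attempt and no reset: what is moved stays moved. The work goes in short steps, Python scripts to look and compute and a shell command to move; the robot and the scene stay as the last step left them, time stands still between calls to the robot, and variables do not carry over. Pictures are saved under pics/ and viewed, at most 12 in all, crops included, and the job is handed in when it is done.

```bash
mkdir -p pics; ls; cat > h.py <<'E'
import numpy as np, cv2
from plant import manip
def cam(n):
    c=manip.camera_info(n); K=np.array([[c['fx'],0,c['cx']],[0,c['fy'],c['cy']],[0,0,1.]]); d=np.array([c['k1'],0,0,0.])
    if 'hand_eye' in c:
        s=manip.get_state(); T=np.eye(4); T[:3,:3]=s['ee_rot']; T[:3,3]=s['position']; T=T@np.array(c['hand_eye'])
        return K,d,T[:3,:3],T[:3,3]
    R=cv2.Rodrigues(np.array(c['rvec'],float))[0]; return K,d,R.T,-R.T@np.array(c['tvec']).ravel()
def rays(C,px):
    K,d,R,o=C; u=cv2.undistortPoints(np.array(px,float).reshape(-1,1,2),K,d).reshape(-1,2)
    return np.c_[u,np.ones(len(u))]@R.T
def plane(C,px,z):
    r=rays(C,px); return C[3]+r*((z-C[3][2])/r[:,2])[:,None]
def deproj(C,px,dep): return C[3]+rays(C,px)*np.array(dep).reshape(-1,1)
def proj(C,P):
    K,d,R,o=C; return cv2.projectPoints(np.array(P,float).reshape(-1,1,3),cv2.Rodrigues(R.T)[0],-R.T@o,K,d)[0].reshape(-1,2)
E
python3 - <<'E'
from h import *
s=manip.get_state(); print(s['time'],s['position'],s['ee_rot'])
for n in('scene','top'):
    C=cam(n); im,dp=manip.grab_frame(n); np.savez(f'{n}0.npz',im=im,dp=dp,R=C[2],o=C[3]); cv2.imwrite(f'pics/{n}0.png',im[...,::-1]); print(n,C[3],C[2][:,2])
E
```

```text
pics
0.0 [ 0.16210131 -0.65463858  0.23031063] [[ 9.70661339e-01  2.40450028e-01 -5.90212769e-04]
 [ 2.40450705e-01 -9.70659765e-01  1.75474550e-03]
 [-1.50967183e-04 -1.84518069e-03 -9.99998286e-01]]
scene [0.03544087 0.35984116 0.90041278] [ 0.52304107 -0.35507331 -0.77482319]
top [ 0.3974583  -0.00696377  1.19950661] [ 0.13807612 -0.00499086 -0.99040905]
```

View pics/scene0.png

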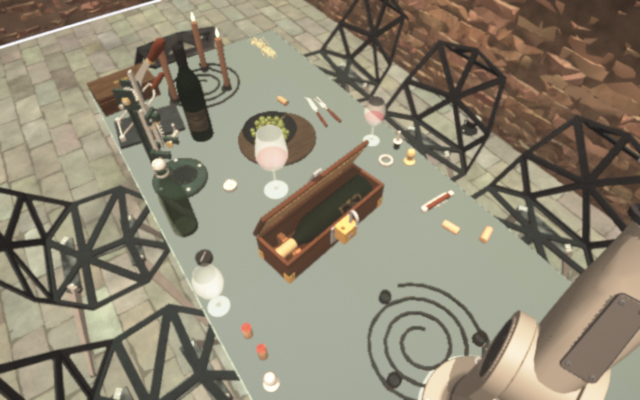

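View pics/top0.png

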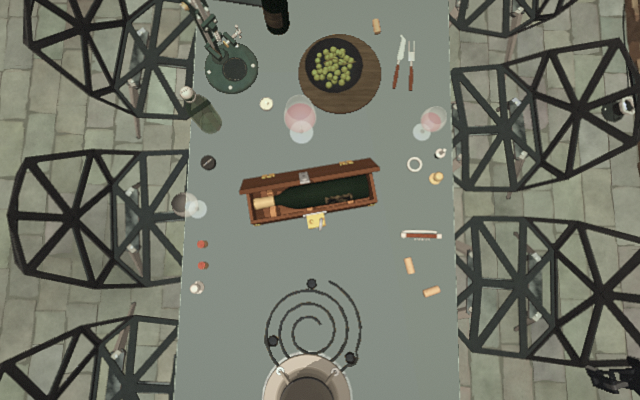

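The scene view shows the half-open case at about (320,220) and the brass lock at (345,230). In the top view the lock is at (316,221), and the case's front edge runs from (251,223) to (377,200). Next I'll get measurements and an enlarged crop.

```bash
python3 - <<'E'
from h import *
for n,b in(('top',(230,150,390,240)),('scene',(245,135,395,285))):
    z=np.load(f'{n}0.npz'); im,dp=z['im'],z['dp']; C=cam(n)
    x0,y0,x1,y1=b; c=cv2.resize(im[y0:y1,x0:x1],None,fx=5 if n=='top' else 4,fy=5 if n=='top' else 4,interpolation=cv2.INTER_CUBIC); cv2.imwrite(f'pics/{n}0c.png',c[...,::-1])
    hsv=cv2.cvtColor(im,cv2.COLOR_RGB2HSV); m=cv2.inRange(hsv,(18,90,120),(35,255,255)); 
    mm=np.zeros_like(m); mm[y0:y1,x0:x1]=m[y0:y1,x0:x1]
    vv,uu=np.nonzero(mm); P=deproj(C,np.c_[uu,vv],dp[vv,uu]); 
    k=(abs(P[:,2]-.0995)<.006); print(n,len(P),k.sum(),P[k].mean(0),P[k].min(0),P[k].max(0))
    if k.sum()>5: print(cv2.minAreaRect((P[k][:,:2]*1000).astype(np.float32)))
    # case dark-wood top front rim: points by depth
    V,U=np.mgrid[y0:y1,x0:x1]; px=np.c_[U.ravel(),V.ravel()]; Q=deproj(C,px,dp[V,U].ravel()); k=(Q[:,2]>.03)&(Q[:,2]<.3); Q=Q[k]
    print(cv2.minAreaRect((Q[:,:2]*1000).astype(np.float32)),Q[:,2].max())
    np.save(f'{n}Q.npy',np.c_[Q,px[k]])
E
```

```text
top 481 166 [ 0.48110696 -0.01416266  0.10014562] [ 0.45693324 -0.10573429  0.09462973] [0.6385238  0.12626663 0.10490314]
((538.1072387695312, -4.833251953125), (158.68508911132812, 236.38320922851562), 10.988479614257812)
((533.43994140625, -4.6205291748046875), (175.30172729492188, 346.9137268066406), 10.99288558959961) 0.236934486224468
scene 360 184 [ 0.47404537 -0.01256702  0.09751175] [ 0.45401331 -0.03726987  0.09398346] [0.49342675 0.00873447 0.10090021]
((474.1540832519531, -13.775768280029297), (34.22569274902344, 45.48503875732422), 11.050609588623047)
((691.89892578125, 30.259735107421875), (506.0929260253906, 349.2884826660156), 12.029739379882812) 0.2323551993632047
```

View pics/top0c.png

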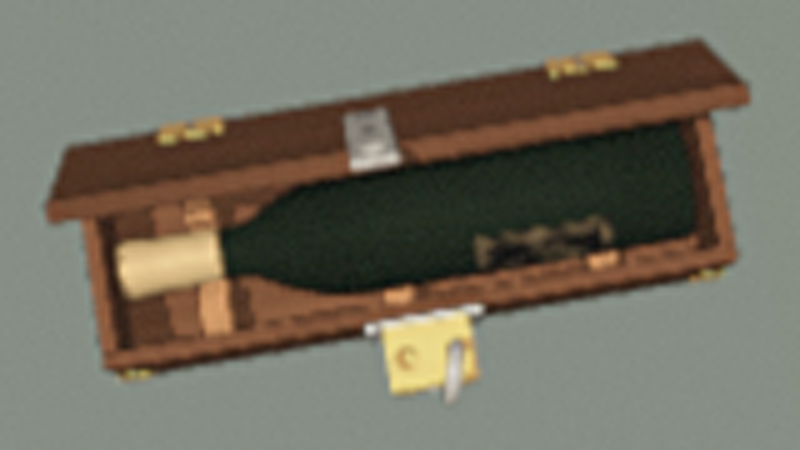

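View pics/scene0c.png

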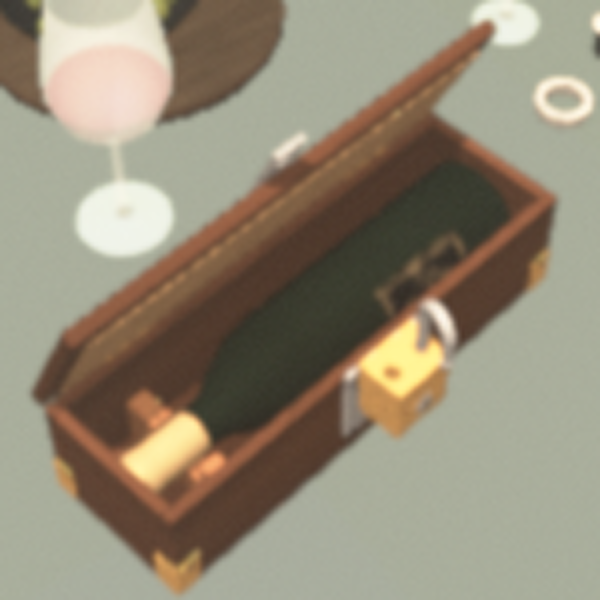

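The crops show the lock top with the toe hole at crop (405,357). The shackle swings to the front-right, from (457,345) to (450,395), and the lid's rim runs along its upper edge. Next I'll work out the case frame, the lid angle and the shackle swing.

```bash
python3 - <<'E'
from h import *
yaw=np.radians(11.03); Rc=np.array([[np.cos(yaw),-np.sin(yaw)],[np.sin(yaw),np.cos(yaw)]])
for n in('top','scene'):
    A=np.load(f'{n}Q.npy'); P=A[:,:3].copy(); o=np.array([.4741,-.0138])+Rc@[.073,0]; c=(P[:,:2]-o)@Rc; x,y,z=c[:,0],c[:,1],P[:,2]
    k=(x<-.04)&(abs(y)<.05)&(x>-.14)&(z>.09)&(z<.107); print(n,'o',o,'lock box',cv2.minAreaRect((c[(x<-.06)&(abs(y)<.03)&(abs(z-.0995)<.004)]*1000).astype(np.float32)))
    k=(x<-.05)&(x>-.14)&(abs(y)<.06)&(z>.115); S=np.c_[c[k],z[k]]*1000; print('shackle',k.sum()); print(S[np.argsort(-S[:,2])][:40:2].round(0).tolist())
    # lid profile per z
    k=(abs(y)>.03)&(abs(y)<.17)&(x>-.05)&(x<.08)&(z>.11)
    for a in range(110,240,10):
        j=k&(z>a/1e3)&(z<a/1e3+.01); 
        if j.sum()>3: print(a,j.sum(),(x[j].min()*1e3).round(),(np.median(x[j])*1e3).round(),(x[j].max()*1e3).round(),'y',(y[j].min()*1e3).round(),(y[j].max()*1e3).round())
    k=(abs(y)<.02)&(x>-.05)&(x<.09)&(z>.18);print('hasp',(np.c_[c[k],z[k]]*1000).max(0).round(),(np.c_[c[k],z[k]]*1000).min(0).round())
z=np.load('top0.npz');dp=z['dp'];C=cam('top')
V,U=np.mgrid[85:150,270:325];Q=deproj(C,np.c_[U.ravel(),V.ravel()],dp[V,U].ravel());k=(Q[:,2]>.09)&(Q[:,2]<.25);print('glass',Q[k].min(0),Q[k].max(0))
E
```

```text
top o [5.45751481e-01 1.66575203e-04] lock box ((-73.97163391113281, -1.9407310485839844), (45.6236457824707, 27.373342514038086), 89.49272918701172)
shackle 43
[[-92.0, -9.0, 154.0], [-82.0, -11.0, 153.0], [-77.0, -12.0, 153.0], [-85.0, -11.0, 152.0], [-90.0, -12.0, 152.0], [-75.0, -13.0, 150.0], [-89.0, -8.0, 150.0], [-94.0, -9.0, 149.0], [-89.0, -10.0, 149.0], [-91.0, -7.0, 148.0], [-86.0, -8.0, 148.0], [-75.0, -15.0, 147.0], [-74.0, -10.0, 146.0], [-99.0, -6.0, 146.0], [-97.0, -9.0, 146.0], [-78.0, -17.0, 145.0], [-72.0, -13.0, 144.0], [-96.0, -6.0, 144.0], [-99.0, -8.0, 141.0], [-69.0, -14.0, 137.0]]
110 96 61.0 65.0 69.0 y -165.0 167.0
120 121 57.0 60.0 64.0 y -169.0 169.0
130 105 52.0 55.0 58.0 y -170.0 169.0
140 110 48.0 51.0 54.0 y -169.0 170.0
150 116 43.0 46.0 50.0 y -169.0 169.0
160 115 38.0 42.0 45.0 y -170.0 166.0
170 125 34.0 37.0 40.0 y -170.0 167.0
180 124 19.0 32.0 36.0 y -169.0 169.0
190 497 15.0 21.0 31.0 y -169.0 169.0
200 155 15.0 22.0 26.0 y -168.0 170.0
hasp [ 39.  20. 237.] [ 12. -20. 180.]
scene o [5.45751481e-01 1.66575203e-04] lock box ((-75.03315734863281
[... 295 characters left out ...]
], [-92.0, -8.0, 146.0], [-97.0, -9.0, 146.0], [-86.0, -7.0, 146.0], [-82.0, -8.0, 145.0], [-80.0, -11.0, 145.0], [-78.0, -9.0, 144.0], [-99.0, -11.0, 143.0], [-99.0, -7.0, 142.0], [-95.0, -4.0, 142.0], [-98.0, -4.0, 141.0], [-73.0, -12.0, 140.0]]
110 53 43.0 46.0 50.0 y -153.0 170.0
120 61 38.0 41.0 46.0 y -161.0 169.0
130 57 34.0 37.0 41.0 y -162.0 170.0
140 59 29.0 32.0 35.0 y -154.0 170.0
150 63 25.0 27.0 32.0 y -156.0 169.0
160 65 20.0 23.0 27.0 y -161.0 168.0
170 124 16.0 18.0 23.0 y -168.0 169.0
180 99 13.0 16.0 19.0 y -169.0 169.0
190 561 11.0 17.0 25.0 y -169.0 169.0
hasp [ 25.  20. 232.] [  8. -20. 180.]
glass [ 0.701748   -0.0098167   0.12859822] [0.7867849  0.07132905 0.21921798]
```

```bash
cat >> h.py <<'E'
YAW=11.03; O=np.array([.5458,.0002])
def c2w(p):
    a=np.radians(YAW); return np.r_[O+np.array([[np.cos(a),-np.sin(a)],[np.sin(a),np.cos(a)]])@np.array(p[:2])/1e3,p[2]/1e3]
def delta(p,yc):
    "row to reach case-frame point p (mm), tool down, tool x at case-frame yaw yc deg"
    s=manip.get_state(); R=np.array(s['ee_rot']); a=np.radians(YAW+yc)
    G=np.array([[np.cos(a),np.sin(a),0],[np.sin(a),-np.cos(a),0],[0,0,-1]])
    t=R.T@(c2w(p)-s['position'])/.03; r=np.degrees(cv2.Rodrigues(R.T@G)[0].ravel())/5
    return np.r_[t,r].round(2).tolist()
def where():
    s=manip.get_state(); a=np.radians(YAW); d=(s['position'][:2]-O)*1e3
    return 't %.1f'%s['time'],(np.array([[np.cos(a),np.sin(a)],[-np.sin(a),np.cos(a)]])@d).round(1),(s['position'][2]*1e3).round(1),np.round(s['contact_force'],1),s['opening']
E
python3 - <<'E'
from h import *
print(where())
print(delta([58,-95,300],0),delta([58,-95,181],0))
E
```

```text
('t 0.1', array([-501.9, -569.4]), np.float64(230.4), array([-0.1,  0.4, -0.9]), 0.9937307785315322)
[19.43, -14.86, -2.3, -0.02, 0.0, 0.58] [19.43, -14.85, 1.67, -0.02, 0.0, 0.58]
```

```bash
python3 -m pendant '[[[0,0,-2.3,0,0,0],[0,0,-2.3,0,0,0],[19.4,-14.85,-2.3,0,0,0.6],[19.4,-14.85,-2.3,0,0,0.6],[19.4,-14.85,-2.3,0,0,0.6],[19.4,-14.85,-2.3,0,0,0.6],[19.4,-14.85,-2.3,0,0,0.6],[19.4,-14.85,-2.3,0,0,0.6],[19.4,-14.85,-2.3,0,0,0.6],[19.4,-14.85,-2.3,0,0,0.6],[19.4,-14.85,-2.3,0,0,0.6],[19.4,-14.85,-2.3,0,0,0.6],[19.4,-14.85,-2.3,0,0,0.6],[19.4,-14.85,-2.3,0,0,0.6],[19.4,-14.85,-2.3,0,0,0.6],[19.4,-14.85,-2.3,0,0,0.6],[19.4,-14.85,-2.3,0,0,0.6],[19.4,-14.85,-2.3,0,0,0.6],[19.4,-14.85,-2.3,0,0,0.6],[19.4,-14.85,-2.3,0,0,0.6]]]' 0
python3 - <<'E'
from h import *
print(where(),delta([58,-95,300],0),delta([58,-95,181],0))
E
```

```text
time: 2.1
position: [0.6194, -0.0846, 0.2999]
ee_rot: [[0.982, 0.187, -0.001], [0.187, -0.982, -0.001], [-0.001, 0.001, -1.0]]
contact_force: [-0.9, -0.9, 0.0]
opening: 0.001
finger_force: 0.0
('t 2.1', array([ 56. , -97.3]), np.float64(299.9), array([-0.9, -0.9,  0. ]), 0.0010893642590792732) [0.07, -0.08, -0.0, 0.01, 0.01, -0.05] [0.07, -0.08, 3.96, 0.01, 0.01, -0.05]
```

```bash
python3 -m pendant '[[[0,0,1.5,0,0,0],[0,0,3,0,0,0],[0,0,3.96,0,0,0],[0,0,3.96,0,0,0],[0,0,3.96,0,0,0],[-0.3,0,3.96,0,0,0],[-0.6,0,3.96,0,0,0],[-0.9,0,4.1,0,0,0],[-1.1,0,4.18,0,0,0],[-1.3,0,4.26,0,0,0],[-1.3,0,4.26,0,0,0]]]'
python3 - <<'E'
from h import *
print(where())
E
```

```text
time: 3.2
position: [0.5807, -0.0908, 0.1722]
ee_rot: [[0.982, 0.189, -0.001], [0.189, -0.982, -0.001], [-0.001, 0.0, -1.0]]
contact_force: [1.3, -0.8, 1.7]
opening: -0.001
finger_force: 0.4
('t 3.2', array([ 16.8, -96. ]), np.float64(172.2), array([ 1.3, -0.8,  1.7]), -0.0008124771227198981)
```

```bash
python3 -m pendant '[[[-0.25,0,0.18,0,0,0],[-0.49,0,0.39,0,0,0],[-0.7,0,0.63,0,0,0],[-0.91,0,0.88,0,0,0],[-1.08,0,1.15,0,0,0],[-1.24,0,1.42,0,0,0],[-1.33,0,1.65,0,0,0],[-1.4,0,1.87,0,0,0],[-1.45,0,2.1,0,0,0],[-1.49,0,2.25,0,0,0],[-1.49,0,2.25,0,0,0]]]'
python3 - <<'E'
from h import *
print(where())
E
```

```text
time: 4.3
position: [0.537, -0.0985, 0.104]
ee_rot: [[0.982, 0.189, -0.002], [0.189, -0.982, 0.0], [-0.002, -0.001, -1.0]]
contact_force: [0.4, 1.2, -0.7]
opening: -0.005
finger_force: 0.0
('t 4.3', array([-27.5, -95.2]), np.float64(104.0), array([ 0.4,  1.2, -0.7]), -0.005395148901060571)
```

```bash
python3 -m pendant '[[[0,0,0.05,0,0,0],[0,0,0.1,0,0,0],[0,0,0.15,0,0,0]]]' | grep -E "posi|force"; python3 -m pendant '[[[0,0,0.05,0,0,0],[0,0,0.1,0,0,0],[0,0,0.1,0,0,0]]]' | grep -E "posi|force"
python3 - <<'E'
from h import *
C=cam('scene'); im,dp=manip.grab_frame('scene'); cv2.imwrite('pics/s1.png',cv2.resize(im[120:290,230:400],None,fx=3.4,fy=3.4)[...,::-1]); print(where())
E
```

```text
position: [0.5376, -0.0986, 0.1018]
contact_force: [-10.0, 0.9, 27.9]
finger_force: 14.0
position: [0.5377, -0.0986, 0.1017]
contact_force: [-16.6, 1.4, 42.9]
finger_force: 21.2
('t 5.0', array([-26.9, -95.4]), np.float64(101.6), array([-17.5,   0.9,  41.6]), 0.0013334677256938324)
```

View pics/s1.png

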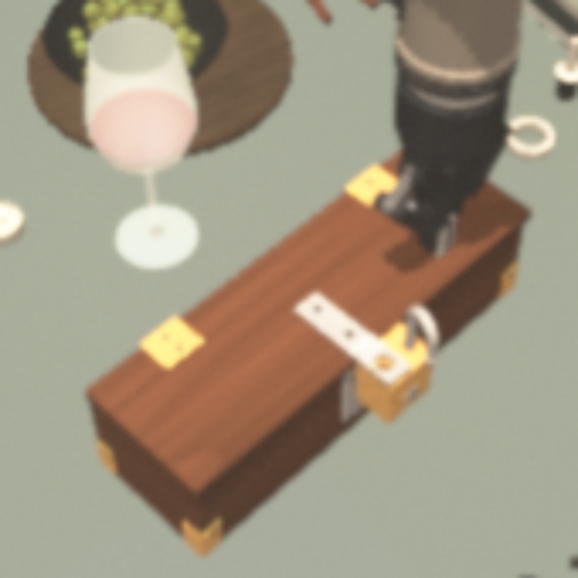

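The lid is shut: the tip rests at z=101.7 mm with a firm reaction, and the hasp tongue lies over the lock at crop (395,365). Next I'll lift off and look at the shackle from above with the wrist camera.

```bash
python3 -m pendant '[[[0,0,-1.5,0,0,0],[0,0,-3,0,0,0],[0,0,-4.5,0,0,0],[-1,-1.5,-4.5,0,0,1],[-2.1,-2.9,-4.5,0,0,2],[-2.1,-2.9,-4.5,0,0,3.6],[-2.1,-2.9,-4.5,0,0,3.6],[-2.1,-2.9,-4.5,0,0,3.6],[-2.1,-2.9,-4.5,0,0,3.6]]]' 0.5
python3 - <<'E'
from h import *
print(where())
for n in('wrist','scene'):
    C=cam(n); im,dp=manip.grab_frame(n); np.savez(f'{n}1.npz',im=im,dp=dp); 
    if n=='wrist': cv2.imwrite('pics/w1.png',im[...,::-1]); print(C[3],C[2][:,2]); print(proj(C,[c2w([-78,-13,151]),c2w([-78,13,106]),c2w([-90,-9,151.5])]))
E
```

```text
time: 5.85
position: [0.4605, -0.026, 0.2325]
ee_rot: [[0.993, -0.122, 0.0], [-0.122, -0.993, 0.0], [0.0, -0.0, -1.0]]
contact_force: [0.1, 0.5, -0.4]
opening: 0.496
finger_force: 0.0
('t 5.8', array([-88.7,  -9.4]), np.float64(232.5), array([ 0.1,  0.5, -0.4]), 0.4958824279218741)
[ 0.52648192 -0.03536568  0.37675965] [-0.26056047  0.03329618 -0.96488321]
[[320.75907087 197.13207802]
 [292.91495598 193.85364951]
 [320.66313494 213.79495741]]
```

View pics/w1.png

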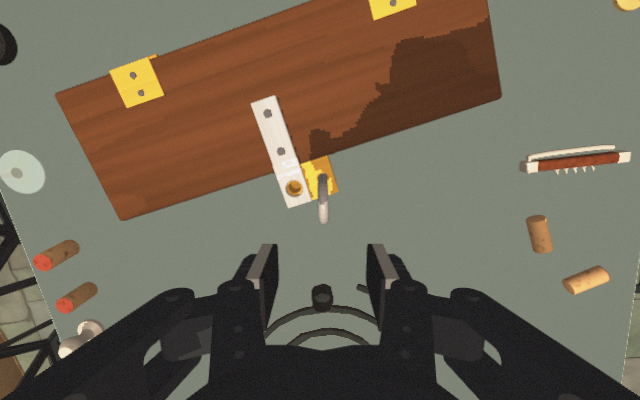

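The wrist view shows the eye at (294,187) with the toe hole under it, and the shackle running from (322,182) to (323,220). My prediction for the eye was a few px lower, so I'll measure it more precisely.

```bash
python3 - <<'E'
from h import *
a=np.radians(YAW);Rc=np.array([[np.cos(a),-np.sin(a)],[np.sin(a),np.cos(a)]])
def w2c(P): P=np.atleast_2d(P); return np.c_[(P[:,:2]-O)@Rc,P[:,2]]*1e3
C=cam('wrist'); z=np.load('wrist1.npz'); im,dp=z['im'],z['dp']; print(C[0][0,0])
print('eye plane',w2c(plane(C,[[294,187]],.106)).round(1))
print('shackle ends plane .145',w2c(plane(C,[[322,182],[323,220]],.145)).round(1))
def cloud(C,dp,b):
    V,U=np.mgrid[b[1]:b[3],b[0]:b[2]]; d=dp[V,U].ravel(); Q=w2c(deproj(C,np.c_[U.ravel(),V.ravel()],d)); return Q[d>0]
for n,b in(('wrist',(280,150,345,232)),('scene',(320,195,375,250))):
    C=cam(n) ; dp=np.load(n+'1.npz')['dp']; Q=cloud(C,dp,b)
    S=Q[(Q[:,2]>118)&(Q[:,2]<160)&(Q[:,0]<-60)]; T=S[S[:,2]>140]; print(n,'shackle n',len(S),len(T),'top mean',T.mean(0).round(1),T[:,2].max().round(1)); v=cv2.fitLine(T[:,:2].astype(np.float32),cv2.DIST_HUBER,0,.01,.01).ravel(); print('line',v.round(2),T.min(0).round(1),T.max(0).round(1))
    L=Q[(abs(Q[:,2]-106)<3.5)&(Q[:,0]<-62)&(Q[:,0]>-105)&(abs(Q[:,1]-13)<20)]; print('tongue',len(L),cv2.minAreaRect(L[:,:2].astype(np.float32)),L[:,2].mean().round(1))
    L=Q[(Q[:,2]<104)&(Q[:,2]>96)&(Q[:,0]<-62)&(Q[:,0]>-105)&(abs(Q[:,1])<30)]; print('locktop',len(L),L.min(0).round(1),L.max(0).round(1))
E
```

```text
315.8375599952891
eye plane [[-72.7  10.2 106. ]]
shackle ends plane .145 [[-68.9 -16.9 145. ]
 [-97.3  -8.4 145. ]]
wrist shackle n 466 408 top mean [-83.7 -12.3 149. ] 154.0
line [  0.96  -0.27 -83.66 -12.37] [-102.   -18.8  140.1] [-70.4  -4.4 154. ]
tongue 574 ((-75.33876037597656, 8.16286849975586), (28.099224090576172, 26.679744720458984), 89.81268310546875) 107.3
locktop 745 [-89.7 -25.   96.3] [-62.   18.3 103.9]
scene shackle n 74 36 top mean [-88.4  -9.4 146.7] 151.1
line [  0.99  -0.16 -88.62  -9.07] [-101.7  -14.8  141.6] [-73.9  -4.1 151.1]
tongue 64 ((-76.27740478515625, 11.87518310546875), (27.144899368286133, 23.299482345581055), 1.467752456665039) 104.2
locktop 132 [-90.8 -24.8  96. ] [-62.1  23.5 104. ]
```

```bash
python3 - <<'E'
from h import *
print(delta([-88,-11,200],-17),delta([-88,-11,126],-17))
E
```

```text
[0.05, 0.05, 1.08, -0.0, 0.0, -0.22] [0.05, 0.05, 3.54, -0.0, 0.0, -0.22]
```

```bash
python3 -m pendant '[[[0.05,0.05,0,0,0,-0.2],[0.05,0.05,0.5,0,0,-0.2],[0.05,0.05,1.2,0,0,-0.2],[0.05,0.05,2,0,0,-0.2],[0.05,0.05,2.6,0,0,-0.2],[0.05,0.05,3.1,0,0,-0.2],[0.05,0.05,3.54,0,0,-0.2],[0.05,0.05,3.54,0,0,-0.2]]]' 0.28
python3 - <<'E'
from h import *
print(where())
C=cam('wrist'); im,dp=manip.grab_frame('wrist'); cv2.imwrite('pics/w2.png',cv2.resize(im[130:330,200:440],None,fx=3,fy=3)[...,::-1])
for s in np.radians([60,48,36,24,12,0]): print(int(np.degrees(s)+.5),delta([-76-13*np.sin(s),-14.5+13*np.cos(s),126],-90+np.degrees(s)))
E
```

```text
time: 6.75
position: [0.4599, -0.0273, 0.1247]
ee_rot: [[0.994, -0.105, -0.004], [-0.105, -0.994, 0.0], [-0.004, 0.0, -1.0]]
contact_force: [0.1, -0.9, 0.7]
opening: 0.28
finger_force: 0.0
('t 6.8', array([-89.5, -10.5]), np.float64(124.7), array([ 0.1, -0.9,  0.7]), 0.28012403305881617)
60 [0.03, -0.1, -0.01, 0.0, 0.02, 2.58]
48 [0.06, -0.18, -0.01, 0.0, 0.02, 4.98]
36 [0.1, -0.26, -0.01, 0.01, 0.02, 7.38]
24 [0.16, -0.33, -0.01, 0.01, 0.02, 9.78]
12 [0.24, -0.38, -0.01, 0.01, 0.02, 12.18]
0 [0.32, -0.41, -0.01, 0.01, 0.02, 14.58]
```

View pics/w2.png

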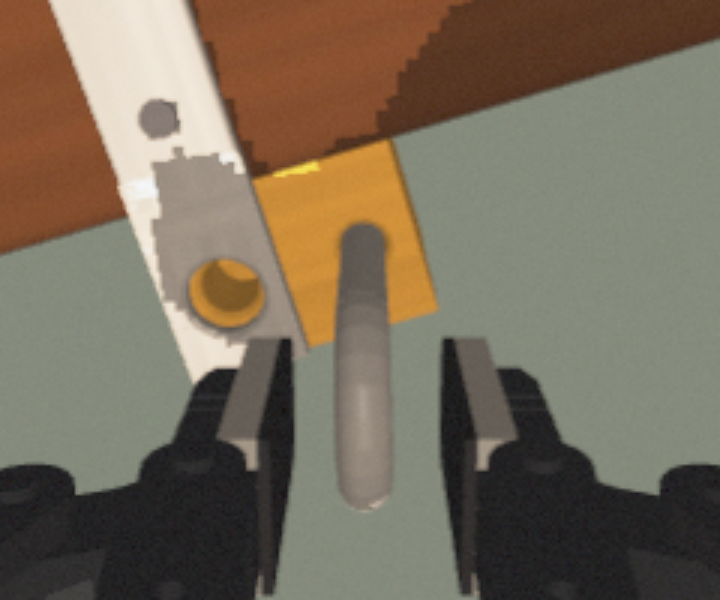

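The wrist view shows the shackle bar centred between the open pads at crop x≈363 (pads at 293 and 443) and aligned with them. I'll swing it loosely caged.

```bash
python3 -m pendant '[[[0.05,0,0,0,0,0],[0.06,-0.06,0,0,0,1.3],[0.08,-0.12,0,0,0,2.6],[0.09,-0.16,0,0,0,3.8],[0.11,-0.2,0,0,0,5],[0.13,-0.24,0,0,0,6.2],[0.15,-0.28,0,0,0,7.4],[0.18,-0.31,0,0,0,8.6],[0.21,-0.35,0,0,0,9.8],[0.25,-0.37,0,0,0,11],[0.29,-0.4,0,0,0,12.2],[0.33,-0.41,0,0,0,13.4],[0.37,-0.43,0,0,0,14.6],[0.37,-0.43,0,0,0,14.6],[0.37,-0.43,0,0,0,14.6]]]'
python3 - <<'E'
from h import *
print(where())
C=cam('wrist'); im,dp=manip.grab_frame('wrist'); cv2.imwrite('pics/w3.png',cv2.resize(im[130:330,200:440],None,fx=3,fy=3)[...,::-1])
print(delta([-74.5,-1.5,126],-90))
E
```

```text
time: 8.3
position: [0.4742, -0.0146, 0.1272]
ee_rot: [[0.191, -0.982, 0.002], [-0.982, -0.191, -0.0], [0.001, -0.002, -1.0]]
contact_force: [-0.3, 0.5, 1.0]
opening: 0.281
finger_force: 0.0
('t 8.3', array([-73.1,  -0.8]), np.float64(127.2), array([-0.3,  0.5,  1. ]), 0.2810307819676113)
[0.02, 0.04, 0.03, -0.02, -0.0, -0.0]
```

View pics/w3.png

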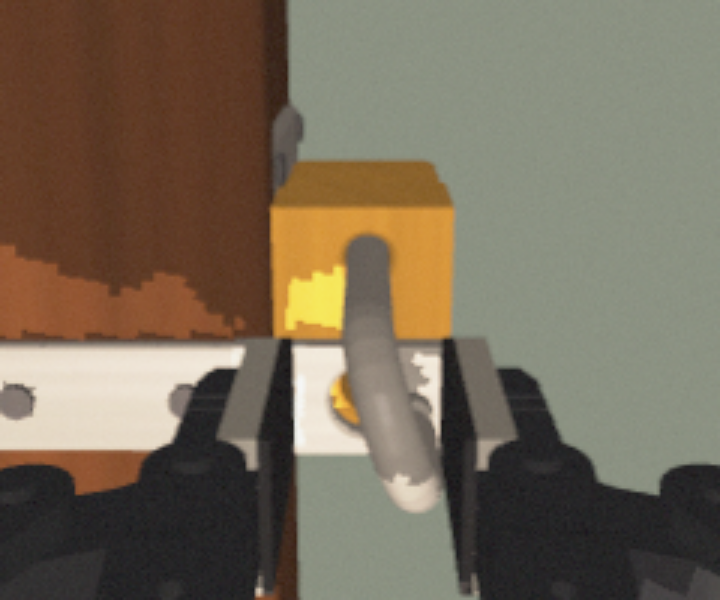

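The shackle followed, with about 0.2 rad of lag (crop 370,250 to 415,500), and the pivot leg is centred between the pads. Closing the pads will align it.

```bash
python3 -m pendant '[[[0,0,0,0,0,0],[0,0,0,0,0,0],[0,0,0,0,0,0]]]' 0.13;python3 -m pendant '[[[0,0,0,0,0,0],[0,0,0,0,0,0],[0,0,0,0,0,0],[0,0,0,0,0,0]]]' 0.05
python3 - <<'E'
from h import *
print(where())
C=cam('wrist'); im,dp=manip.grab_frame('wrist'); cv2.imwrite('pics/w4.png',cv2.resize(im[130:330,200:440],None,fx=3,fy=3)[...,::-1])
E
```

```text
time: 8.65
position: [0.4734, -0.0155, 0.1264]
ee_rot: [[0.189, -0.982, 0.0], [-0.982, -0.189, 0.0], [-0.0, -0.0, -1.0]]
contact_force: [-0.3, -0.2, 0.7]
opening: 0.135
finger_force: 0.1
time: 9.05
position: [0.4741, -0.0154, 0.1265]
ee_rot: [[0.189, -0.982, 0.001], [-0.982, -0.189, -0.0], [0.0, -0.001, -1.0]]
contact_force: [3.6, -1.2, -0.8]
opening: 0.072
finger_force: 58.7
('t 9.1', array([-73.4,  -1.6]), np.float64(126.5), array([ 3.6, -1.2, -0.8]), 0.07164859846264546)
```

View pics/w4.png

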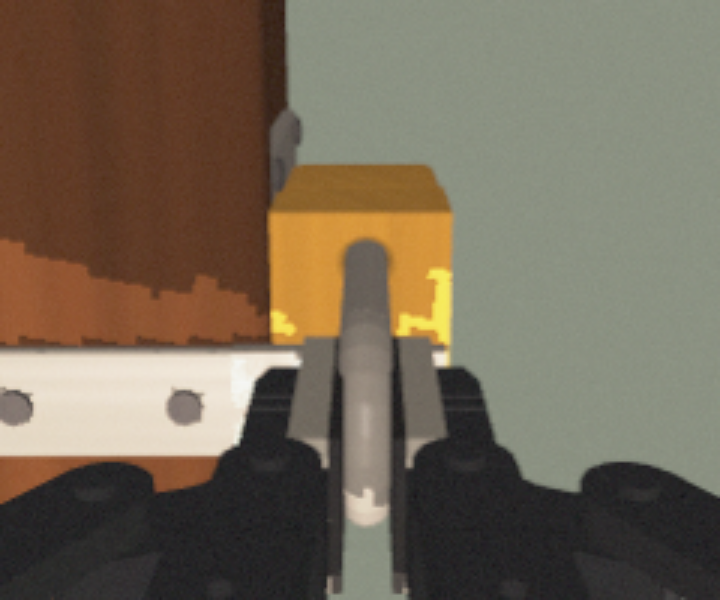

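The shackle is pinched, straight, and aligned with the eye. Next: release, rise, shut the fingers and press from above.

```bash
python3 -m pendant '[[[0,0,0,0,0,0],[0,0,0,0,0,0],[0,0,0,0,0,0],[0,0,-0.6,0,0,0],[0,0,-1.2,0,0,0],[0,0,-1.8,0,0,0],[0,0,-1.8,0,0,0]]]' 0.28
python3 -m pendant '[[[0,0,0,0,0,0],[0,0,0,0,0,0],[0,0,0,0,0,0],[0,0,0.3,0,0,0],[0,0,0.6,0,0,0],[0,0,0.6,0,0,0]]]' 0
python3 - <<'E'
from h import *
print(where(),delta([-73.8,-1.5,155],-90),delta([-73.8,-1.5,127],-90))
C=cam('wrist'); im,dp=manip.grab_frame('wrist'); cv2.imwrite('pics/w5.png',cv2.resize(im[130:330,200:440],None,fx=3,fy=3)[...,::-1])
E
```

```text
time: 9.8
position: [0.4745, -0.015, 0.1821]
ee_rot: [[0.189, -0.982, 0.003], [-0.982, -0.189, 0.001], [-0.0, -0.003, -1.0]]
contact_force: [-0.2, -0.4, -0.3]
opening: 0.281
finger_force: 0.0
time: 10.4
position: [0.472, -0.0154, 0.1605]
ee_rot: [[0.189, -0.982, -0.003], [-0.982, -0.189, -0.001], [0.0, 0.003, -1.0]]
contact_force: [-0.2, -0.7, 0.3]
opening: -0.003
finger_force: 0.0
('t 10.4', array([-75.4,  -1.2]), np.float64(160.5), array([-0.2, -0.7,  0.3]), -0.0034221421168466933) [0.01, -0.05, 0.18, 0.04, -0.0, -0.03] [0.01, -0.06, 1.12, 0.04, -0.0, -0.03]
```

View pics/w5.png

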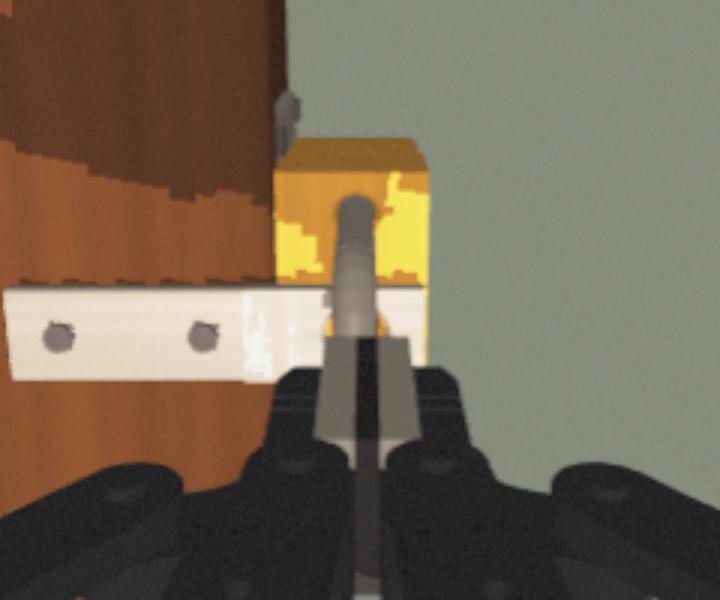

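The shackle stands over the eye with the shut fingertips above its bow. Pressing down now.

```bash
python3 -m pendant '[[[0,-0.05,0.15,0,0,0],[0,-0.05,0.3,0,0,0],[0,-0.05,0.4,0,0,0],[0,-0.05,0.5,0,0,0],[0,-0.05,0.6,0,0,0],[0,-0.05,0.6,0,0,0]]]' | grep -E "posi|tact"; python3 -m pendant '[[[0,0,0.1,0,0,0],[0,0,0.2,0,0,0],[0,0,0.3,0,0,0],[0,0,0.4,0,0,0],[0,0,0.45,0,0,0],[0,0,0.5,0,0,0],[0,0,0.5,0,0,0]]]' | grep -E "posi|tact"
```

```text
position: [0.4749, -0.0149, 0.1442]
contact_force: [-0.1, 0.5, 3.1]
position: [0.4747, -0.015, 0.129]
contact_force: [0.2, 0.9, 1.5]
```

```bash
python3 -m pendant '[[[0,0,0.05,0,0,0],[0,0,0.1,0,0,0],[0,0,0.15,0,0,0],[0,0,0.15,0,0,0]]]' | grep -E "posi|tact"; python3 -m pendant '[[[0,0,0.05,0,0,0],[0,0,0.05,0,0,0]]]' | grep -E "posi|tact"
```

```text
position: [0.4764, -0.0145, 0.1266]
contact_force: [-3.5, 0.7, 21.6]
position: [0.4768, -0.0142, 0.1262]
contact_force: [-6.6, 1.2, 34.9]
```

The shackle is hard on its stop. I'll retreat and check that it stays down.

```bash
python3 -m pendant '[[[0,0,-0.5,0,0,0],[0,0,-1.5,0,0,0],[0,0,-3,0,0,0],[3,0,-4.5,0,0,0],[5,2,-4.5,0,0,0],[7,4,-4.5,0,0,0],[7,4,-4.5,0,0,0],[7,4,-4.5,0,0,0],[7,4,-4.5,0,0,0],[7,4,-4.5,0,0,0]]]'|grep -E "posi|tact"
python3 - <<'E'
from h import *
C=cam('scene'); im,dp=manip.grab_frame('scene'); cv2.imwrite('pics/s2.png',cv2.resize(im[60:300,200:500],None,fx=2.6,fy=2.5)[...,::-1])
V,U=np.mgrid[195:250,320:375];Q=deproj(C,np.c_[U.ravel(),V.ravel()],dp[V,U].ravel()); w=c2w([-78,0,0])[:2]
k=np.linalg.norm(Q[:,:2]-w,axis=1)<.035; print(np.sort(Q[k,2])[-8:])
E
```

```text
position: [0.3956, -0.2449, 0.258]
contact_force: [0.5, 0.0, -0.8]
[0.12618419 0.1265779  0.12657797 0.12682664 0.1273881  0.12741949
 0.12748402 0.12925811]
```

View pics/s2.png

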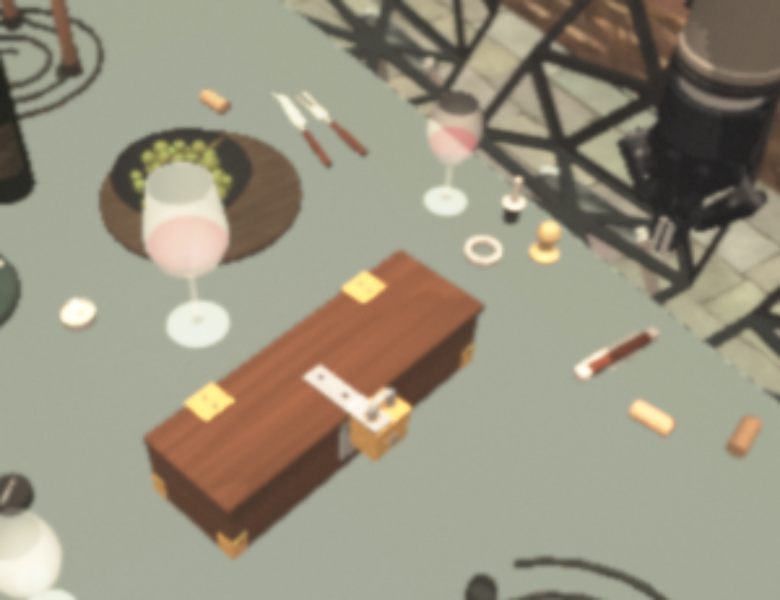

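The lid is flat. The shackle is down through the hasp at crop (380,405), its top at about 128 mm, and the other items haven't moved.

```bash
python3 -c "
from plant import manip
print(manip.close_job())"
```

```text
the job is handed in; nothing more can be done
None
```

The case is locked and the job handed in: lid fully shut, shackle through the hasp eye and staying down by itself (top at about 128 mm), with nothing else disturbed that the last scene picture shows; it took roughly 13 s of the 58 s.

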